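Clip the infrared sensor on the self-retracting boom and hold the boom out over the sample

TASK

Squeeze the clip-on infrared sensor off its parking bracket and let it close on the top edge of the small steel plate at the end of the parked boom, upright and fully home. Then squeeze the lock button in the side of the boom's grip head, draw the boom out until the second long line of its scale stands at the mouth of the tube (100 mm out), and finish while still holding it there, because the boom's return spring pulls it back. Leave the sample beaker, the vial and the flask standing where they are.

Things in the scene. Friction and masses are not known exactly. Their poses are not given: they have to be found in the camera images.
- sensor_clip: Clip-on infrared sensor, loose, about 60 g: two black spring levers like a clothes peg, 20 mm wide (x), jaws down, tails up; a steel barrel 18 mm thick hangs on its +y lever (centre y +16 mm, lower end 58 mm below the pivot). Origin at the pivot; z up, y is the direction of opening. It starts shut on the bracket's edge. While squeezed open, the +y lever and this frame tilt by 0.21 rad.
- clip_tails (a point): Middle of the clip's tails, 24 mm above the pivot; axes as the clip. Squeeze here along y from above. The tails end 40 mm above the pivot, where they are 34 mm wide outside (18 mm at the pivot); squeezed parallel they are 18 mm wide, against a stop, with the jaw tips gaping 16 mm. That takes about 15 N.
- clip_throat (a point): Throat between the jaws, 14 mm below the pivot (38 mm below clip_tails): a plate edge that is fully home touches here and the jaws reach 20 mm below it. Axes as the clip.
- clip_jaw (a joint): Opening angle of the clip, rad: 0 when shut on a 3 mm plate, 0.42 fully open; sprung shut.
- bracket: Parking bracket, fixed: a bent steel sheet, upright sheet 80 mm wide (x), 3 mm thick (y), top edge 80 mm high; foot 4 mm high reaching from y -65 to +25 mm. Origin on the surface under the upright sheet.
- bracket_edge (a point): Middle of the bracket's top edge; x along the edge.
- stand: Boom stand, fixed: grey base 170x110 mm, 15 mm high, steel column, and on it an aluminium tube 22x22 mm, axis 180 mm above the surface, highest part 199 mm. Origin on the surface under the column; x is the way the boom slides out, y the lock button's side. The tube runs from x -40 to +100 mm.
- tube_mouth (a point): Centre of the tube's mouth (front face of the dark collar), against which the scale is read. Axes as the stand.
- boom_head: Sliding end of the boom. Origin on the boom's axis, parked 180 mm above the stand's origin; axes as the stand. Black grip head x 104 to 150, y -20 to +20 (button beyond), z -16 to +16 mm; beyond it an upright steel plate 3 mm thick (y), 30 mm high, along x to 207 mm, top edge 22 mm below the axis; the edge is free for the clip from x 160 mm on.
- head_grip (a point): Middle of the grip head for squeezing head and button along y from above. Axes as the stand.
- plate_edge (a point): Middle of the free top edge of the steel plate at the boom's end; x along the edge, clip within 15 mm of it along x. Axes as the stand.
- button_face (a point): Middle of the outer face of the lock button, which stands 6 mm proud of the head's +y face, 20x20 mm; it is pressed in along -y.
- lock_button (a joint): Press of the lock button, m: 0 out, 0.004 fully in (8 N, sprung). Out, its barb holds the parked boom behind a bridge on the collar; pressed 0.003 or more it lets the boom slide. It need be in only over the boom's first 20 mm, out or in.
- boom (a joint): How far the boom is drawn out, m: 0 parked, 0.122 end stop. Scale lines every 0.010 on top and button side of the bar, long ones at 0.050 and 0.100. A return spring pulls it in with 5 to 6 N, plus damping 20 N s/m; it does not stay out by itself.
- sample_beaker: Glass beaker, 71 mm diameter, 90 mm high, loose, under the drawn-out sensor. Origin at the centre of its base.
- sample_vial: Glass vial with cap, 28 mm diameter, 60 mm high, loose, beside the boom. Origin at the centre of its base.
- conical_flask: Glass conical flask, 60 mm diameter, 98 mm high, loose. Origin at the centre of its base.

How it is judged:
By the outcome, as a careful person would: the job done as asked, in the order asked, and still so for the second after the job is handed in, while the arm keeps its last pose, push and grip.
It also fails if it takes over 61 s, if anything falls off the work surface, if the arm or the gripper's body presses on something with over 40 N, if the wrist force passes 120 N, or if a joint passes its speed limit or range.

ROBOT

A 6-joint arm with a two-finger parallel gripper is mounted at the origin on a cart in front of the work surface, level with it; the furniture and walls round the work are solid. World frame = base frame: x ahead of the robot, y to its left, z up, the work surface at z = 0. Lengths are in m, angles in rad, forces in N, time in s.
With the tool pointing down it reaches from about 0.375 to 0.975 m from the base axis. Payload 3.8 kg.
Tool frame: the origin (TCP) lies at the very end of the fingers, on their centre line; the grasp point (between the pads) lies behind it (r.grip_depth is the z of the grasp point in the tool frame, in m); z points along the fingers, x is the direction in which the jaws open and shut, and the axes are right-handed (so a half turn about z gives the same grasp; the last joint's range is limited). The gripper opens to 88 mm and grips with 3 to 60 N. Pads are 18 mm wide; open, the fingers measure 123 mm over their backs; the gripper's body (75 mm by 187 mm) begins 45 mm behind the grasp point.
Start: joints at [1.128, 0.264, 1.604, -0, 1.274, -0.037], TCP at [0.266, 0.62, 0.239] pointing down, gripper open.
Joint ranges: [-2.63, 2.63], [-0.94, 2.18], [0.31, 2.57], [-1.31, 4.45], [0, 2.66], [-2.55, 2.55]. Speed limits (rad/s): [2.57, 2.57, 3.14, 3.14, 3.14, 3.14].

INTERFACE

Orientations are given as a rotation vector (axis times angle).
In Python, from plant import r gives the robot as it stands.
- The arm moves only by the shell command python3 -m jog 'ROWS' [FORCE]. ROWS is JSON, a list that holds one entry, the list of rows, each a list of 7 numbers: the shift along the tool's x, y, z in mm, then the turn, a rotation vector about the tool's x, y, z in degrees, then the finger opening in mm, from 0 to 88.1. A call has 1 to 10 rows; each row is the pose to reach, as a shift and turn from the pose measured when the call began, along the tool's axes at that moment; what a row does not reach only later rows make up. A row lasts 1/12 s, in which the tool goes at most 41.7 mm and 7.16 degrees, less where a joint would pass 70% of its speed; a pose out of reach is approached as far as the arm can. A call with a gripper value outside its range is refused whole. The fingers move at their own pace and stop on an object; FORCE is the grip in N (left out, the last holds). Time passes only in rows, so rows that repeat a pose let the fingers close. It gives the time, the measured TCP pose, the force and the opening at its end, in the units of the state.
- r.read_state(): the state, without advancing time (a new reading comes with each control period).
- r.capture(name): name is "side" or "top"; returns the picture (400x640x3 uint8, red, green, blue); there is no depth.
- r.camera_info(name): a dict with "camera_matrix" (3x3 intrinsics, pixels), "T" (4x4, takes a point from camera to world coordinates). Camera axes: x right, y down, z forward; pixel columns grow to the right and rows downward; lengths in m; the calibration is good to about 2 mm. A picture is of the moment at which its call begins. camera_info takes no time and is no camera call.
- r.finish_job(): hands the job in, once; it reports no verdict.
The state is a dict: "time": time; "joint_pos": joint angles; "joint_vel": joint speeds; "effort": joint torques, N m; "tcp_pos": TCP position; "tcp_rot": TCP orientation; "force": force on the tool from outside, world axes, zero at the start; "torque": the same for the moment, N m; "opening": finger opening in m.
Only numpy, scipy, OpenCV 4.12 (cv2) and the standard library are available. Lean on these libraries where they do the work, as an engineer would, in place of code of your own. Each camera call takes 0.05 s, during which the arm holds its last target. There are 200 camera calls.

## Working session

There is one attempt and no reset: what is moved stays moved. The work goes in short steps, Python scripts to look and compute and a shell command to move; the robot and the scene stay as the last step left them, time stands still between calls to the robot, and variables do not carry over. Pictures are saved under pics/ and viewed, about 8 in all and at most 12, crops included, and the job is handed in when it is done.

```bash
mkdir -p pics
python3 - <<'E'
from plant import r
import cv2,numpy as np
np.set_printoptions(precision=4,suppress=True)
for n in("top","side"):
    im=r.capture(n);cv2.imwrite(f"pics/{n}0.png",im[:,:,::-1]);c=r.camera_info(n);print(n,c["camera_matrix"],c["T"])
print(r.read_state(),r.grip_depth)
E
```

```text
top [[424.8459   0.     325.4849]
 [  0.     424.8459 204.9745]
 [  0.       0.       1.    ]] [[-0.0166 -0.9839  0.178   0.3041]
 [-0.9998  0.0154 -0.0084 -0.0486]
 [ 0.0056 -0.1781 -0.984   1.1309]
 [ 0.      0.      0.      1.    ]]
side [[435.9578   0.     321.4758]
 [  0.     435.9578 203.6805]
 [  0.       0.       1.    ]] [[-0.9986 -0.0143  0.0519  0.4185]
 [-0.0522  0.4904 -0.8699  0.8204]
 [-0.013  -0.8714 -0.4904  0.626 ]
 [ 0.      0.      0.      1.    ]]
{'time': 0.1, 'joint_pos': array([ 1.1281,  0.2646,  1.6052, -0.    ,  1.2737, -0.0369]), 'joint_vel': array([-0.0006, -0.0015, -0.0015,  0.002 ,  0.0003,  0.0007]), 'effort': array([  0.0002, -50.3618, -35.8073,   0.073 ,   0.0233,  -0.0001]), 'tcp_pos': array([0.2662, 0.6196, 0.2375]), 'tcp_rot': array([ 2.6226,  1.7277, -0.0027]), 'force': array([ 0.5351,  0.1043, -0.2102]), 'torque': array([ 0.0315, -0.0068,  0.0224]), 'opening': 0.08807741151958398} -0.0187
```

View pics/top0.png

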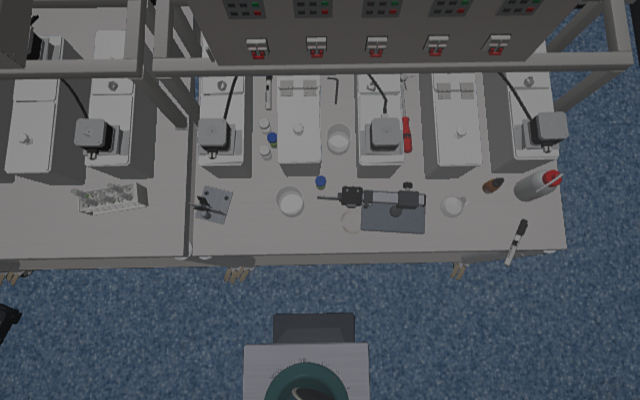

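View pics/side0.png

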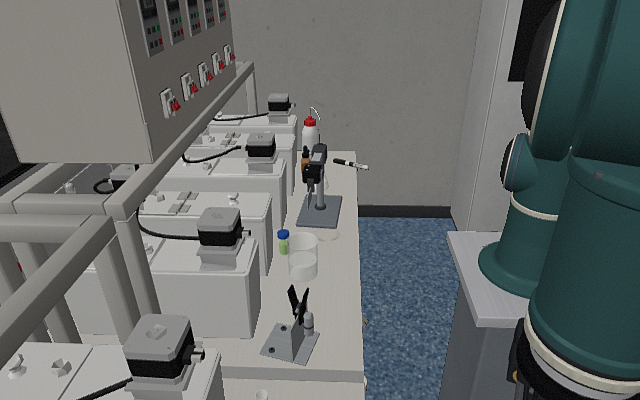

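The top view shows the bracket and clip near (210,203), the boom pointing left (+y) with its plate at (328,198), the head at (350,197) and the stand at (395,210). The beaker is at (290,203), the vial at (320,182) and the flask at about (352,220). I need closer crops.

Run:
```python
import cv2,numpy as np
t=cv2.imread("pics/top0.png");s=cv2.imread("pics/side0.png")
f=lambda a,k:cv2.resize(a,None,fx=k,fy=k,interpolation=cv2.INTER_CUBIC)
A=f(t[170:245,185:265],5) #400x375
B=f(t[170:245,280:440],5) #800x375 
C=f(s[275:365,250:330],4) #320x360
im=np.zeros((600,800,3),np.uint8)
im[:225+75*0,:480]=f(t[170:245,280:440],3)
im[225:600,:400]=A
im[:225,480:800]=f(s[130:235,280:370],3)[:225,:][:, :270].repeat(1,1) if 0 else 0
x=f(s[130:225,285:365],4) #320x380
im[0:300,480:800]=x[:300]
y=f(s[280:365,255:325],4)[:300]
im[300:600,400:680]=y
cv2.imwrite("pics/c1.png",np.clip(im.astype(float)*1.5,0,255).astype(np.uint8))
```

```text
(no output)
```

View pics/c1.png

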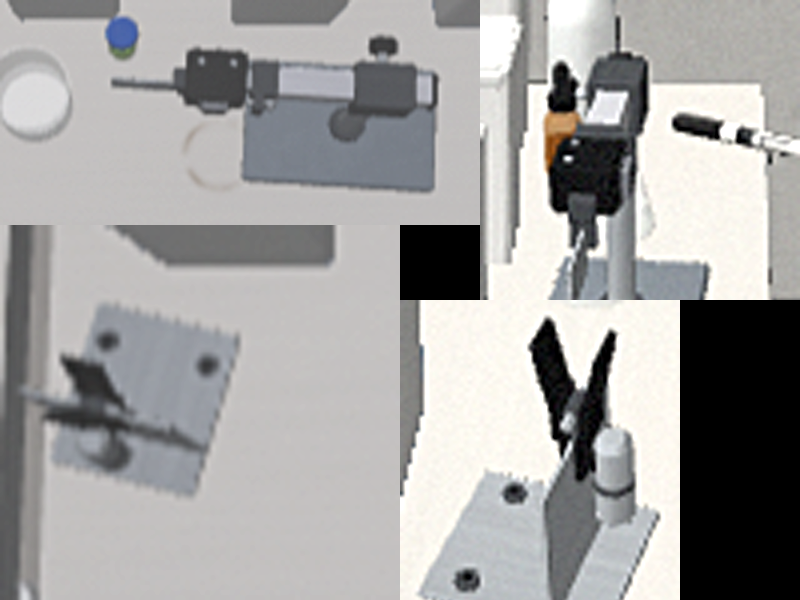

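The clip sits on the bracket with its barrel on the robot side, so clip +y ≈ -x world. The boom points along +y world with its button also facing the robot. Now I'll cast rays.

```bash
cat > h.py <<'E'
from plant import r
import numpy as np,cv2
np.set_printoptions(precision=4,suppress=True)
def ray(n,u,v):
    c=r.camera_info(n);T=np.array(c["T"]);d=T[:3,:3]@np.linalg.solve(c["camera_matrix"],[u,v,1.]);return T[:3,3],d
def onz(n,u,v,z):
    o,d=ray(n,u,v);return o+d*(z-o[2])/d[2]
def tri(a,b):
    (o,d),(p,e)=ray("top",*a),ray("side",*b)
    s=np.linalg.lstsq(np.c_[d,-e],p-o,rcond=None)[0];x,y=o+s[0]*d,p+s[1]*e;return (x+y)/2,np.linalg.norm(x-y)
def proj(n,P):
    c=r.camera_info(n);T=np.array(c["T"]);q=np.array(c["camera_matrix"])@(T[:3,:3].T@(np.array(P)-T[:3,3]));return q[:2]/q[2]
E
python3 - <<'E'
from h import *
A=lambda x,y:(185+x/5,170+(y-225)/5)
B=lambda x,y:(280+x/3,170+y/3)
S=lambda x,y:(285+(x-480)/4,130+y/4)
D=lambda x,y:(255+(x-400)/4,280+(y-300)/4)
for nm,l,z in [("edge",[(22,388),(208,448)],.08),("foot",[(97,305),(240,335),(192,497),(50,463)],.004),("tails",[(62,356),(98,362),(48,415),(85,425)],.134)]:
    print(nm,np.array([onz("top",*A(*p),z) for p in l])[:,:2].tolist())
for nm,l,z in [("head",[(187,50),(248,50),(248,108),(187,103)],.196),("plate",[(112,82),(178,88)],.158),("bar",[(280,64),(353,66),(280,96),(353,98)],.191),("base",[(243,178),(433,190)],.015),("base2",[(436,108)],.015),("beaker",[(35,100)],.09)]:
    print(nm,np.array([onz("top",*B(*p),z) for p in l])[:,:2].round(4).tolist())
print("side head front-low-ish", [tri(B(187,103),S(633,155))])
# side clip tails tops at z .134; barrel
for p in [(545,320),(612,332)]: print("tail",onz("side",*D(*p),.134))
print("edge near top corner side",onz("side",*D(547,490),.08), "plate end side", tri(B(112,82),S(574,250)))
# vial
print("vial",onz("top",*B(122,30),.06))
E
```

```text
edge [[0.5056282435573747, 0.2840881520158112], [0.47363605253010377, 0.19002540537922347]]
foot [[0.5654209993997273, 0.269375018730133], [0.5475805371764448, 0.19151430663588764], [0.4595361260898513, 0.21515743325106873], [0.47909644688858755, 0.29154037483246575]]
tails [[0.5105439691345336, 0.24854132257544365], [0.507352038012737, 0.23126707897837845], [0.4820104142335908, 0.25412783199857764], [0.4769097354555065, 0.23639642398633592]]
head [[0.5146, -0.0953], [0.5139, -0.1411], [0.4696, -0.1397], [0.4741, -0.0943]]
plate [[0.4985, -0.0382], [0.493, -0.0895]]
bar [[0.5038, -0.1654], [0.5014, -0.2205], [0.4793, -0.1645], [0.4769, -0.2193]]
base [[0.4391, -0.1509], [0.4258, -0.3179]]
base2 [[0.499, -0.3248]]
beaker [[0.4979, 0.0266]]
side head front-low-ish [(array([ 0.4702, -0.0938,  0.2036]), np.float64(0.004980286940434128))]
tail [0.5079 0.2357 0.134 ]
tail [0.4783 0.2425 0.134 ]
edge near top corner side [0.5044 0.2817 0.08  ] plate end side (array([ 0.4973, -0.0383,  0.1699]), np.float64(0.0022676642420292603))
vial [ 0.5637 -0.0464  0.06  ]
```

```bash
cat >> h.py <<'E'
from scipy.spatial.transform import Rotation as Ro
def go(P,yaw):
    "target TCP P, tool down with tool x at yaw deg -> row"
    s=r.read_state();R=Ro.from_rotvec(s["tcp_rot"])
    a=np.radians(yaw/2);G=Ro.from_rotvec(np.pi*np.array([np.cos(a),np.sin(a),0]))
    q=(R.inv()*G).as_rotvec(degrees=True)
    print("row",(R.inv().apply(np.array(P)-s["tcp_pos"])*1e3).round(1),q.round(2),"tcp",s["tcp_pos"],"F",s["force"],"op",s["opening"],"t",round(s["time"],2))
E
python3 - <<'E'
from h import *
go([.494,.2425,.20],-13.6)
E
```

```text
row [-256.5  358.2   38. ] [ 0.08  0.1  80.35] tcp [0.2662 0.6196 0.2375] F [ 0.5351  0.1043 -0.2102] op 0.08807741151958398 t 0.1
```

```bash
python3 -m jog '[[[-256,358,38,0,0,80,88],[-256,358,38,0,0,80,88],[-256,358,38,0,0,80,88],[-256,358,38,0,0,80,88],[-256,358,38,0,0,80,88],[-256,358,38,0,0,80,88],[-256,358,38,0,0,80,88],[-256,358,38,0,0,80,88],[-256,358,38,0,0,80,88],[-256,358,38,0,0,80,88]]]'
python3 - <<'E'
from h import *
go([.494,.2425,.18],-13.6)
E
```

```text
time: 0.93
tcp_pos: [0.4812, 0.2628, 0.2018]
tcp_rot: [3.136, -0.143, -0.001]
force: [0.2, -0.3, -0.0]
opening: 0.0879
row [14.6 19.  21.8] [0.12 0.04 8.39] tcp [0.4812 0.2628 0.2018] F [ 0.1995 -0.3381 -0.0326] op 0.08793909939508106 t 0.93
```

```bash
python3 -m jog '[[[15,19,22,0,0,8.4,88],[15,19,22,0,0,8.4,88],[15,19,22,0,0,8.4,88],[15,19,22,0,0,8.4,88]]]'
python3 - <<'E'
from h import *
go([.494,.2425,.18],-13.6)
f=lambda a,k:cv2.resize(a,None,fx=k,fy=k,interpolation=cv2.INTER_CUBIC)
a=r.capture("side")[:,:,::-1];b=r.capture("top")[:,:,::-1]
cv2.imwrite("pics/s1.png",a);cv2.imwrite("pics/t1.png",b)
im=np.hstack([f(a[255:365,245:345],4),f(b[165:275,170:270],4)])
cv2.imwrite("pics/c2.png",np.clip(im*1.5,0,255).astype(np.uint8))
E
```

```text
time: 1.27
tcp_pos: [0.4942, 0.2421, 0.1794]
tcp_rot: [3.117, -0.372, -0.003]
force: [-1.0, 0.4, 0.3]
opening: 0.0881
row [-0.3 -0.3 -0.6] [ 0.14  0.09 -0.  ] tcp [0.4942 0.2421 0.1794] F [-0.9883  0.3854  0.2924] op 0.08814970108743066 t 1.27
```

View pics/c2.png

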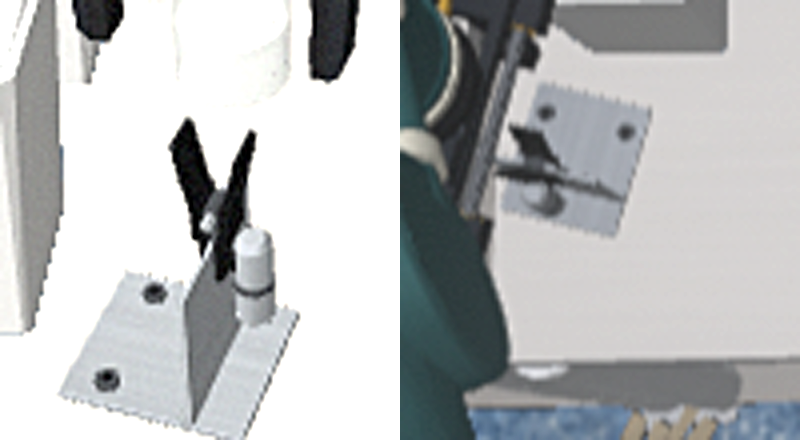

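Side view: the tails span crop x 188–255 (mid ~220) and the fingers sit at 97 and 333 (mid 215), so the gripper is centred over the clip. I'll descend and squeeze.

```bash
python3 -m jog '[[[0,0,30,0,0,0,88],[0,0,60,0,0,0,88],[0,0,80,0,0,0,88],[0,0,80,0,0,0,88],[0,0,80,0,0,0,60],[0,0,80,0,0,0,40],[0,0,80,0,0,0,30],[0,0,80,0,0,0,10],[0,0,80,0,0,0,10],[0,0,80,0,0,0,10]]]' 30;  python3 -m jog '[[[0,0,0,0,0,0,10],[0,0,0,0,0,0,10],[0,0,0,0,0,0,10]]]'
```

```text
time: 2.2
tcp_pos: [0.495, 0.2434, 0.1013]
tcp_rot: [3.119, -0.369, 0.002]
force: [0.4, -0.8, 0.0]
opening: 0.0502
time: 2.45
tcp_pos: [0.4953, 0.2434, 0.1016]
tcp_rot: [3.12, -0.37, 0.003]
force: [1.4, -0.1, 2.2]
opening: 0.0301
```

```bash
python3 -m jog '[[[0,0,1,0,0,0,10],[0,0,1,0,0,0,10],[0,0,1,0,0,0,10],[0,0,1,0,0,0,10],[0,0,1,0,0,0,10]]]';  python3 - <<'E'
from h import *
f=lambda a,k:cv2.resize(a,None,fx=k,fy=k,interpolation=cv2.INTER_CUBIC)
a=r.capture("side")[:,:,::-1]
im=f(a[235:365,245:345],4)
cv2.imwrite("pics/c3.png",np.clip(im*1.5,0,255).astype(np.uint8))
go([.494,.2425,.18],-13.6)
E
```

```text
time: 2.87
tcp_pos: [0.4981, 0.2444, 0.1033]
tcp_rot: [-3.117, 0.369, -0.012]
force: [1.5, 0.4, 8.4]
opening: 0.0168
row [ -3.    2.5 -76.7] [-0.21 -0.41  0.08] tcp [0.4981 0.2444 0.1033] F [ 2.1965 -0.129   8.1667] op 0.01643169931229306 t 2.92
```

View pics/c3.png

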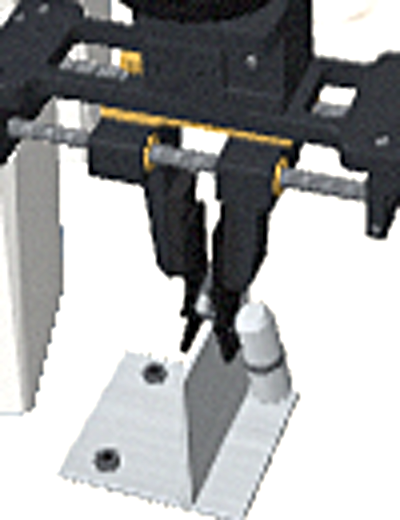

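The jaws gape around the sheet and the barrel has swung out. Upward force is 8 N, so the throat is on the edge with TCP at 0.1033, 23 mm above the edge. Now I lift.

```bash
python3 -m jog '[[[0,0,-8,0,0,0,10],[0,0,-20,0,0,0,10],[0,0,-35,0,0,0,10],[0,0,-55,0,0,0,10],[0,0,-80,0,0,0,10],[0,0,-110,0,0,0,10],[0,0,-135,0,0,0,10],[0,0,-135,0,0,0,10]]]' 30;  python3 - <<'E'
from h import *
f=lambda a,k:cv2.resize(a,None,fx=k,fy=k,interpolation=cv2.INTER_CUBIC)
a=r.capture("side")[:,:,::-1]
im=f(a[175:365,235:355],3)
cv2.imwrite("pics/c4.png",np.clip(im*1.5,0,255).astype(np.uint8))
go([.4969,-.0616,.24],-4)
E
```

```text
time: 3.58
tcp_pos: [0.5, 0.2455, 0.2455]
tcp_rot: [-3.111, 0.369, -0.026]
force: [1.2, 0.7, -0.2]
opening: 0.0163
row [ 69.6 298.6   1. ] [-0.4  -0.78 -9.52] tcp [0.499  0.245  0.2425] F [-0.015  -0.464  -0.3762] op 0.016448060497907306 t 3.63
```

View pics/c4.png

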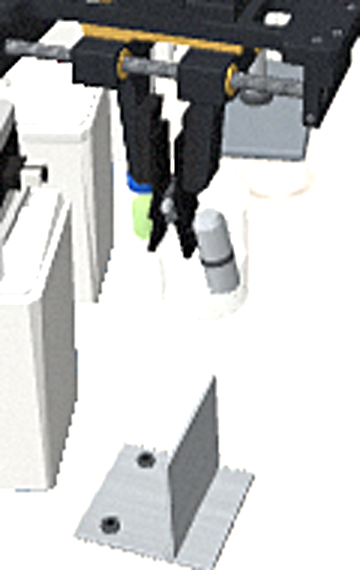

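The clip is held open and clear of the bracket, with the barrel tilted as expected. I'm carrying it over the plate.

```bash
python3 -m jog '[[[8,35,1,0,0,-1,10],[16,70,1,0,0,-3,10],[24,105,1,0,0,-5,10],[33,140,1,0,0,-7,10],[41,175,1,0,0,-9,10],[49,210,1,-0.4,-0.8,-9.5,10],[57,245,1,-0.4,-0.8,-9.5,10],[64,275,1,-0.4,-0.8,-9.5,10],[69.6,298.6,1,-0.4,-0.8,-9.5,10],[69.6,298.6,1,-0.4,-0.8,-9.5,10]]]' 30;  python3 - <<'E'
from h import *
f=lambda a,k:cv2.resize(a,None,fx=k,fy=k,interpolation=cv2.INTER_CUBIC)
a=r.capture("side")[:,:,::-1];b=r.capture("top")[:,:,::-1]
cv2.imwrite("pics/s5.png",a);cv2.imwrite("pics/t5.png",b)
im=np.hstack([f(a[100:240,260:360],4),f(b[130:270,290:390],4)])
cv2.imwrite("pics/c5.png",np.clip(im*1.5,0,255).astype(np.uint8))
go([.4969,-.0616,.24],-4)
E
```

```text
time: 4.47
tcp_pos: [0.4954, -0.0652, 0.2381]
tcp_rot: [3.138, -0.116, -0.006]
force: [0.8, 0.6, -1.1]
opening: 0.0163
row [ 1.1 -0.5 -1.6] [-0.05  0.2  -0.17] tcp [ 0.4957 -0.062   0.2384] F [ 0.6768  1.1097 -1.8004] op 0.016339978809929403 t 4.57
```

View pics/c5.png

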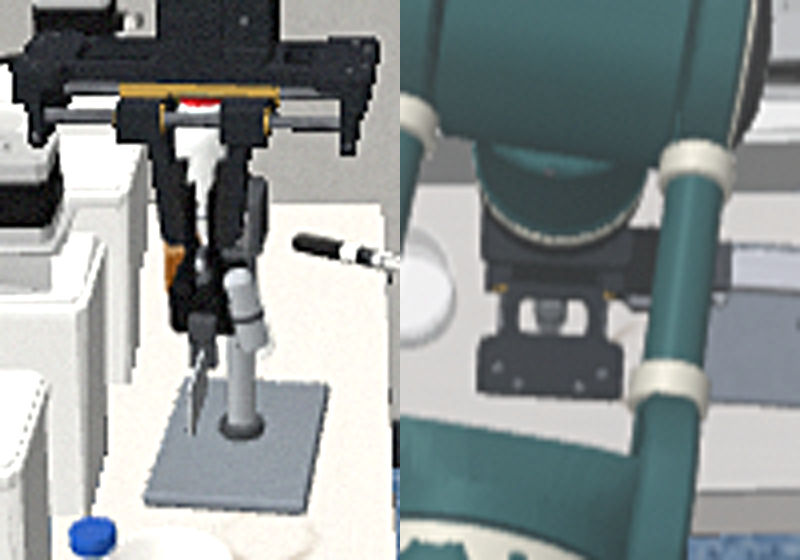

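Side view: the plate's near end is at about crop x 193–208 and y 350–435, with the open jaws just above it. The top view is hidden by the arm. I'll overlay projections on a tighter crop.

Run:
```python
from h import *
a=cv2.imread("pics/s5.png");x0,y0,k=290,135,9
im=cv2.resize(a[y0:y0+66,x0:x0+60],None,fx=k,fy=k,interpolation=cv2.INTER_CUBIC)
im=np.clip(im*1.7,0,255).astype(np.uint8)
def q(P): 
    u=proj("side",P);return tuple(int(v) for v in ((u-[x0,y0]+.5)*k))
T=np.array([.4957,-.062,.2384])
cv2.line(im,q(T),q(T+[0,0,.03]),(0,0,255),1)
for s in(-.0082,.0082): cv2.line(im,q(T+[s,0,0]),q(T+[s,0,.03]),(0,255,255),1)
cv2.line(im,q([.4985,-.0382,.158]),q([.4953,-.085,.158]),(0,255,0),1)
cv2.line(im,q([.4985,-.0382,.158]),q([.4985,-.0382,.128]),(0,255,0),1)
print(q([.4985,-.0382,.158]),q([.4995,-.0382,.158]))
cv2.imwrite("pics/c6.png",im)
```

```text
(171, 565) (168, 565)
```

View pics/c6.png

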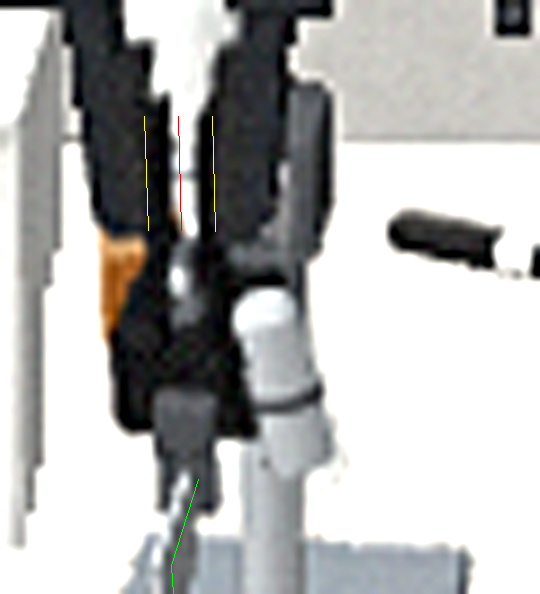

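Run:
```python
from h import *
a=cv2.imread("pics/side0.png",0);b=cv2.imread("pics/s5.png",0)
print("side0 plate cols 298-322")
for v in range(182,214,2): print(v,a[v,298:324],"|",b[v,300:316] )
t=cv2.imread("pics/top0.png",0)
print("top plate cols")
for u in range(314,342,3): print(u,t[188:208,u])
for y in(-.04,-.06,-.08):
  for z in(.158,.128): print(y,z,proj("side",[.497,y,z]),proj("top",[.497,y,z]))
```

```text
side0 plate cols 298-322
182 [164 165 166 171 173  72   0   0   0  47  49  44  47  46  44  34   2   4
   7   2   0  57 106  91  79  90] | [168 175 174  75   0   0   0  47  49  48  50  49  47  36   8  13]
184 [166 165 163 167 164 172 166 168 185  30  47  46  49  46  48  30 166 214
 151 108 111 117 103  88  78  83] | [168 169 170 173 170 174 185  30  46  50  48  49  43  32 171 217]
186 [165 166 165 165 166 164 164 165 179 101  32  42  44  46  46  39 120 217
 144 107 113 112  96  87  80  86] | [166 168 167 167 166 170 182 101  33  42  46  45  45  35 123 221]
188 [165 165 164 164 164 165 165 169 178 104  32  59 152  46  42  34 104 210
 140 107 115 106  96  87  82  86] | [168 168 166 168 168 169 178 106  27  63 153  43  42  41 101 213]
190 [165 166 164 167 164 167 166 170 177 104  25 121  66  52  41  38  81 186
 150 107 115 109  98  90  82  87] | [167 168 168 168 166 171 178 107  25 123  63  54  43  36  83 185]
192 [165 166 167 165 163 166 167 166 172 169 137 103  52  68 128 112 173 175
 155 106 118 106 101  91  79  89] | [168 169 165 168 166 170 174 171 140 107  56  64 126 116 174 174]
1
[... 2285 characters left out ...]
56  80 116 131 130 128 129 128
 128 128]
332 [129 128 128 129 128 129 129 130 119  86  58  71 109 130 130 129 129 129
 127 128]
335 [128 128 128 129 129 129 129 131 123  92  63  69 110 131 130 129 129 129
 128 128]
338 [128 128 130 131 105  67  60  61  63  62  55  54 104 131 131 129 129 129
 128 128]
341 [132 133 134 134 104  62  56  55  55  55  53  49  43  44  57  74  93 118
 129 129]
-0.04 0.158 [309.3363 196.9323] [318.1139 197.9684]
-0.04 0.128 [309.6864 208.4654] [318.2576 200.3945]
-0.06 0.158 [310.0033 192.7719] [326.6815 197.8379]
-0.06 0.128 [310.3377 204.1675] [326.5775 200.2673]
-0.08 0.158 [310.6475 188.7539] [335.2461 197.7074]
-0.08 0.128 [310.967  200.0146] [334.8947 200.1402]
```

Two-view refinement: the plate's top edge is near x ≈ 0.502 at y ≈ -0.062, about 5 mm further out than my first estimate, and the boom yaw is ≈ 85°. I'll shift there and look from just above the edge.

```bash
python3 - <<'E'
from h import *
go([.502,-.0625,.208],-5)
E
python3 -m jog '[[[7,-1,15,0,0,1,10],[7,-1,30,0,0,1,10],[7,-1,30,0,0,1,10],[7,-1,30,0,0,1,10]]]' 30
python3 - <<'E'
from h import *
go([.502,-.0625,.208],-5)
a=r.capture("side")[:,:,::-1];cv2.imwrite("pics/s7.png",a)
x0,y0,k=290,150,9
im=cv2.resize(a[y0:y0+66,x0:x0+60],None,fx=k,fy=k,interpolation=cv2.INTER_CUBIC)
cv2.imwrite("pics/c7.png",np.clip(im*1.7,0,255).astype(np.uint8))
E
```

```text
row [ 6.4  0.1 30.3] [-0.05  0.2   0.83] tcp [ 0.4957 -0.062   0.2384] F [ 0.6768  1.1097 -1.8004] op 0.016339978809929403 t 4.57
time: 4.9
tcp_pos: [0.5014, -0.06, 0.2068]
tcp_rot: [-3.137, 0.139, 0.011]
force: [-0.0, 0.2, -0.4]
opening: 0.0167
row [ 0.8  2.4 -1.2] [-0.09  0.42 -0.07] tcp [ 0.5014 -0.06    0.2068] F [-0.0258  0.2113 -0.4108] op 0.016698392621356542 t 4.9
```

View pics/c7.png

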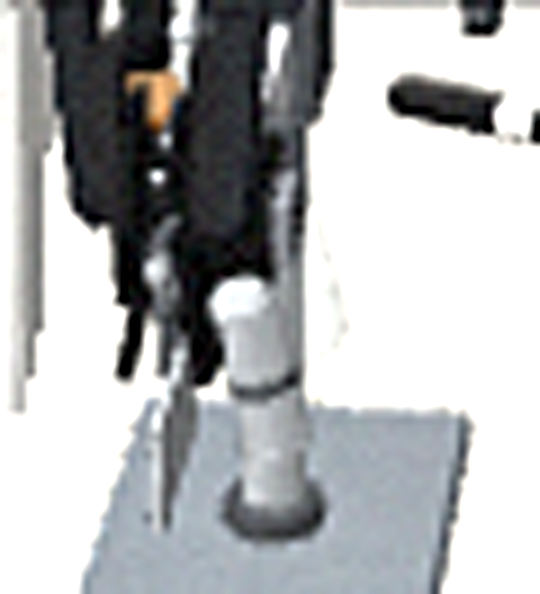

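Jaw tips are at crop x 125 and 205 (mid 165), and the plate edge there is at ≈169, so it's centred to about 1 mm. Now lowering until it seats.

```bash
python3 -m jog '[[[-1,2,8,0,0,0,10],[-1,2,15,0,0,0,10],[-1,2,21,0,0,0,10],[-1,2,24,0,0,0,10],[-1,2,25,0,0,0,10],[-1,2,25,0,0,0,10]]]' 30
```

```text
time: 5.45
tcp_pos: [0.5007, -0.0622, 0.1827]
tcp_rot: [-3.137, 0.139, 0.009]
force: [0.1, -0.6, 0.5]
opening: 0.0167
```

```bash
python3 -m jog '[[[0,0,1,0,0,0,10],[0,0,2,0,0,0,10],[0,0,3,0,0,0,10],[0,0,3,0,0,0,10]]]' 30;python3 -m jog '[[[0,0,1,0,0,0,10],[0,0,2,0,0,0,10],[0,0,2,0,0,0,10]]]' 30
```

```text
time: 5.78
tcp_pos: [0.5018, -0.0624, 0.1817]
tcp_rot: [-3.137, 0.139, 0.004]
force: [-1.8, -0.2, 6.5]
opening: 0.0163
time: 6.03
tcp_pos: [0.5029, -0.0627, 0.1815]
tcp_rot: [-3.138, 0.14, 0.0]
force: [-2.2, 0.6, 7.9]
opening: 0.0162
```

Contact is at TCP z ≈ 0.182, as predicted (0.1813), with 8 N reaction, so the throat is on the edge. I'll open gradually while keeping light pressure.

```bash
python3 -m jog '[[[-1,0,1,0,0,0,19],[-1,0,1,0,0,0,22],[-1,0,1,0,0,0,25],[-1,0,1,0,0,0,28],[-1,0,1,0,0,0,31],[-1,0,1,0,0,0,34],[-1,0,0,0,0,0,40],[-1,0,0,0,0,0,60],[-1,0,0,0,0,0,88],[-1,0,0,0,0,0,88]]]' 30; python3 -m jog '[[[0,0,0,0,0,0,88],[0,0,-30,0,0,0,88],[0,0,-60,0,0,0,88],[0,0,-80,0,0,0,88],[0,0,-80,0,0,0,88]]]'
python3 - <<'E'
from h import *
a=r.capture("side")[:,:,::-1];cv2.imwrite("pics/s8.png",a)
x0,y0,k=285,125,7
im=cv2.resize(a[y0:y0+85,x0:x0+75],None,fx=k,fy=k,interpolation=cv2.INTER_CUBIC)
cv2.imwrite("pics/c8.png",np.clip(im*1.7,0,255).astype(np.uint8))
E
```

```text
time: 6.87
tcp_pos: [0.5019, -0.0626, 0.1816]
tcp_rot: [-3.138, 0.14, 0.0]
force: [-0.8, -0.9, 0.1]
opening: 0.0577
time: 7.28
tcp_pos: [0.5049, -0.0632, 0.2671]
tcp_rot: [3.138, -0.14, 0.014]
force: [0.2, -0.4, 0.2]
opening: 0.0879
```

View pics/c8.png

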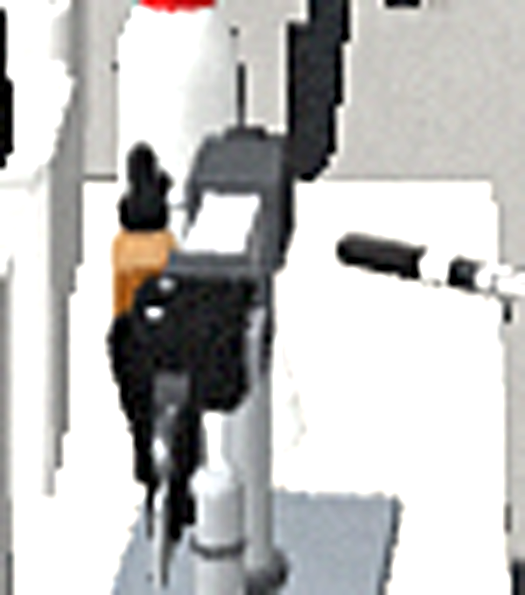

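The clip stands upright on the plate with its barrel vertical (crop 213, 475–595) and the boom is still parked. I'll check the seating height and compute the head grip.

```bash
python3 - <<'E'
from h import *
from scipy.optimize import brentq
zb=brentq(lambda z:proj("side",[.4815,.2473,z])[1]-313,0,.3)
zp=brentq(lambda z:proj("side",[.4866,-.0616,z])[1]-(125+472/7),0,.3)
print("barrel top above edge: bracket",zb-.08,"plate",zp-.158)
go([.496,-.1185,.23],-5)
E
python3 -m jog '[[[-7,18,0,0,0,0,88],[-7,36,0,0,0,0,88],[-7,54.5,0,0,0,0,88],[-7,54.5,20,0,0,0,88],[-7,54.5,36,0,0,0,88],[-7,54.5,36,0,0,0,88]]]'
python3 - <<'E'
from h import *
go([.496,-.1185,.162],-5)
E
```

```text
barrel top above edge: bracket 0.0011925361704367976 plate 0.00019584340892994656
row [-3.  56.  34.5] [-0.02 -0.33 -0.09] tcp [ 0.5038 -0.063   0.2645] F [ 0.108  -0.1594 -0.799 ] op 0.08801492495665189 t 7.33
time: 7.83
tcp_pos: [0.4889, -0.1162, 0.2232]
tcp_rot: [-3.136, 0.141, 0.004]
force: [-0.4, 0.4, -0.3]
opening: 0.0882
row [ 7.5  1.8 61.1] [-0.11  0.17 -0.14] tcp [ 0.4889 -0.1162  0.2232] F [-0.4111  0.3569 -0.2541] op 0.08817801012462032 t 7.83
```

The barrel sits at the same height over the plate edge as over the bracket edge (within 1 mm), so the clip is fully home. Next I descend on the head and squeeze.

```bash
python3 -m jog '[[[7.5,2,0,0,0,0,88],[7.5,2,20,0,0,0,88],[7.5,2,40,0,0,0,88],[7.5,2,61,0,0,0,88],[7.5,2,61,0,0,0,88],[7.5,2,61,0,0,0,60],[7.5,2,61,0,0,0,50],[7.5,2,61,0,0,0,30],[7.5,2,61,0,0,0,30],[7.5,2,61,0,0,0,30]]]' 40; python3 -m jog '[[[0,0,0,0,0,0,30],[0,0,0,0,0,0,30],[0,0,0,0,0,0,30]]]' 40
python3 - <<'E'
from h import *
go([.496,-.1185,.162],-5)
E
```

```text
time: 8.67
tcp_pos: [0.4969, -0.1189, 0.1635]
tcp_rot: [-3.137, 0.141, 0.001]
force: [-0.5, -0.1, -0.3]
opening: 0.0568
time: 8.92
tcp_pos: [0.4971, -0.1187, 0.1635]
tcp_rot: [-3.136, 0.141, -0.001]
force: [0.8, 0.6, -0.1]
opening: 0.0397
row [-1.1 -0.1  1.5] [-0.11 -0.02 -0.16] tcp [ 0.4971 -0.1187  0.1635] F [ 0.8482  0.5626 -0.0764] op 0.03966257119304126 t 8.92
```

Opening reads 39.7 mm; this gauge read 16.3 for the 18 mm clip stop, so 42 mm means the button is fully in. Drawing out the first part.

```bash
python3 -m jog '[[[0,-3,0,0,0,0,30],[0,-7,0,0,0,0,30],[0,-12,0,0,0,0,30],[0,-18,0,0,0,0,30],[0,-24,0,0,0,0,30],[0,-30,0,0,0,0,30],[0,-30,0,0,0,0,30],[0,-30,0,0,0,0,30]]]' 40
python3 - <<'E'
from h import *
go([.496,-.1185,.162],-5)
E
```

```text
time: 9.58
tcp_pos: [0.4995, -0.0895, 0.1635]
tcp_rot: [-3.138, 0.141, 0.001]
force: [-1.5, -4.9, -0.5]
opening: 0.0397
row [-0.8 29.2  1.5] [-0.03  0.02 -0.15] tcp [ 0.4995 -0.0895  0.1635] F [-1.4599 -4.9094 -0.4945] op 0.03972812271658453 t 9.58
```

The spring force is 5 N and lateral force is small, so the boom is sliding. Continuing to 100 mm.

```bash
python3 -m jog '[[[0,-8,0,0,0,0,30],[0,-16,0,0,0,0,30],[0,-24,0,0,0,0,30],[0,-32,0,0,0,0,30],[0,-40,0,0,0,0,30],[0,-48,0,0,0,0,30],[0,-56,0,0,0,0,30],[0,-63,0,0,0,0,30],[0,-69,0,0,0,0,30],[0,-71,0,0,0,0,30]]]' 40; python3 -m jog '[[[0,-1,0,0,0,0,30],[0,-1,0,0,0,0,30],[0,-1,0,0,0,0,30]]]' 40
python3 - <<'E'
from h import *
go([.4971,-.1187,.1635],-5)
f=lambda a,k:cv2.resize(a,None,fx=k,fy=k,interpolation=cv2.INTER_CUBIC)
a=r.capture("side")[:,:,::-1];b=r.capture("top")[:,:,::-1]
cv2.imwrite("pics/s9.png",a);cv2.imwrite("pics/t9.png",b)
im=np.zeros((600,800,3),np.uint8)
im[:,:400]=f(a[110:260,265:365],4);im[:,400:]=f(b[170:245,330:380],8)
cv2.imwrite("pics/c9.png",np.clip(im*1.5,0,255).astype(np.uint8))
E
```

```text
time: 10.42
tcp_pos: [0.5051, -0.0192, 0.1635]
tcp_rot: [3.137, -0.141, -0.003]
force: [-3.8, -5.9, 1.0]
opening: 0.0398
time: 10.67
tcp_pos: [0.5051, -0.019, 0.1635]
tcp_rot: [3.136, -0.141, -0.003]
force: [-1.1, -4.6, 0.1]
opening: 0.0397
row [  1.  100.    0.3] [ 0.13  0.12 -0.15] tcp [ 0.5051 -0.019   0.1635] F [-1.1449 -4.582   0.133 ] op 0.03971966037323869 t 10.67
```

View pics/c9.png

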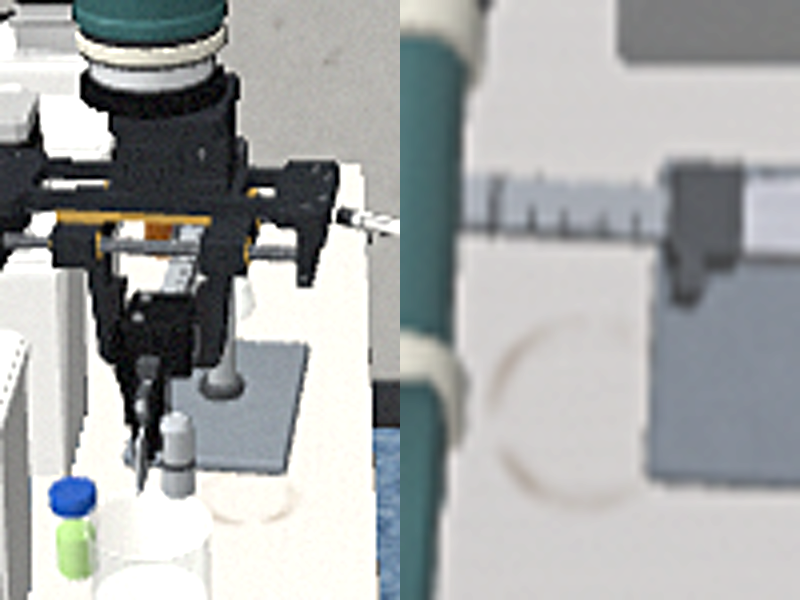

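Top crop: the 50 mm long line is at x≈494, short lines at 531, 564, 601 and 636, and the mouth is at ≈668. The clip is still upright, and the vial and beaker are standing. I'll get a subpixel profile for the exact reading.

Run:
```python
from h import *
b=cv2.imread("pics/t9.png",0)
for v in range(192,200): print(v,b[v,339:370])
# average of lines lower part of bar
p=b[196:199,:].mean(0)
L=[]
for e in (341.9,346.4,350.6,355.1,359.6):
    w=np.arange(int(round(e))-2,int(round(e))+3); c=np.median(p[340:363])+0; d=np.clip(p[340:363].max()-8-p[w],0,None);L.append((w*d).sum()/d.sum())
print(np.array(L),np.diff(L))
q=np.polyfit([50,60,70,80,90],L,1);print(q,"100 line at",np.polyval(q,100))
# side view: project scale, top cam mouth expected
s=np.array([.086,.996]);tip0=np.array([.5035,-.0395])
for k in(.188,.199): 
    m=tip0-.107*s;print("mouth pred",proj("top",[*m,k]),proj("top",[*(m-.01*s),k]))
```

```text
192 [119 119  98  91 112 123 123 121 112 125 126 127 133 129 129 129 130 134
 132 133 126 137 137  95  74  53  61  61  61  62  61]
193 [117 114  91  84 114 114 114 113 113 114 114 113 119 117 117 115 116 120
 119 118 112 123 125 106  84  56  60  62  64  62  62]
194 [117 114  82  92 115 115 114 114 114 114 113 113 113 113 114 113 113 113
 113 113 112 114 115 115  95  59  62  63  62  63  62]
195 [117 113  73  91 114 114 113 103 114 113 114 112 113 113 113 114 113 113
 114 114 113 114 115 116  95  58  61  62  64  63  63]
196 [115 113  74  92 114 115 112  85 113 114 113  95 113 114 115 112 104 112
 114 113 102 113 115 115  85  59  60  62  62  63  62]
197 [103 101  71  91 115 115 112  76 114 117 111  85 110 114 113 102  92 111
 114 111  85 112 115 114  77  59  60  61  62  63  62]
198 [ 79  77  57  79  92  89  85  63  90  94  88  72  89  93  97  87  81 101
 111 110  86 113 115 115  79  60  62  62  61  62  63]
199 [114 111  89 110  99  96  95  92  85  85  84  69  74  77  82  79  69  79
  89  91  77  92  91  92  65  61  60  62  62  63  63]
[341.1667 345.8957 350.     354.6875 359.    ] [4.729  4.1043 4.6875 4.3125]
[  0.4446 319.029 ] 100 line at 363.48751811594184
mouth pred [364.7987 195.8513] [369.2039 196.1565]
mouth pred [365.2731 194.8727] [369.7285 195.1814]
```

By the scale the 100 line is about 0.5 mm inside the mouth (99.4 mm out), while the tool travel reads 100.0 mm. I'll nudge about half a millimetre and check again.

```bash
python3 -m jog '[[[0,-1.3,0,0,0,0,30],[0,-1.3,0,0,0,0,30],[0,-1.3,0,0,0,0,30],[0,-1.3,0,0,0,0,30],[0,-1.3,0,0,0,0,30],[0,-1.3,0,0,0,0,30]]]' 40
python3 - <<'E'
from h import *
go([.4971,-.1187,.1635],-5)
a=r.capture("side")[:,:,::-1];b=r.capture("top")[:,:,::-1]
g=cv2.cvtColor(b,cv2.COLOR_BGR2GRAY)
for v in range(194,199): print(v,g[v,339:370])
f=lambda a,k:cv2.resize(a,None,fx=k,fy=k,interpolation=cv2.INTER_CUBIC)
im=np.zeros((600,800,3),np.uint8)
im[:600,:480]=f(a[180:280,270:350],6);im[:320,480:]=f(b[150:250,280:380],3.2);go([.4971,-.1187,.1635],-5)
cv2.imwrite("pics/c10.png",np.clip(im*1.3,0,255).astype(np.uint8))
E
```

```text
time: 11.27
tcp_pos: [0.5051, -0.0187, 0.1635]
tcp_rot: [3.135, -0.142, -0.003]
force: [-2.3, -4.3, -0.7]
opening: 0.0398
row [  1.  100.3   0.4] [ 0.2   0.12 -0.17] tcp [ 0.5051 -0.0187  0.1635] F [-2.2928 -4.2963 -0.7138] op 0.039836865907177964 t 11.27
194 [118 114  75  94 115 116 114 115 114 115 114 113 114 113 114 113 114 114
 114 114 113 115 116 115  76  57  63  63  64  62  63]
195 [117 114  74 104 115 114 114 113 114 114 114 102 114 115 115 114 114 114
 114 114 113 113 116 116  77  56  62  63  64  64  63]
196 [116 113  69 113 115 114 113 104 113 115 112  85 113 115 114 104 105 113
 114 113 104 114 116 116  76  59  62  62  63  64  64]
197 [103  99  61 112 117 114 103  95 116 117 112  76 112 115 112  94 103 113
 114 112  95 114 116 115  69  60  62  62  64  64  64]
198 [ 79  77  53  92  94  88  75  75  91  96  89  62  91  95  98  89  99 103
 112 111  95 114 116 116  62  59  61  63  62  63  64]
row [  1.  100.3   0.4] [ 0.2   0.12 -0.18] tcp [ 0.5051 -0.0187  0.1635] F [-2.0349 -5.8709 -0.4051] op 0.03990966171846507 t 11.37
```

View pics/c10.png

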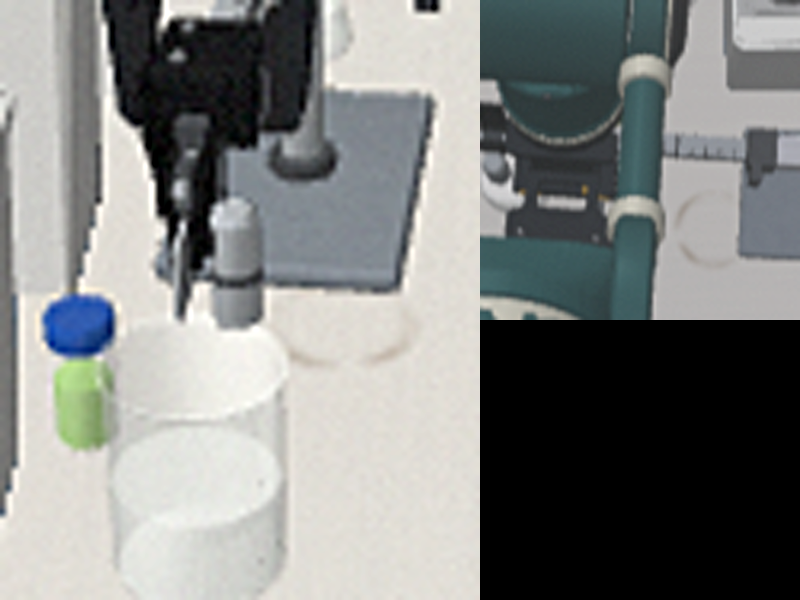

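The 100 line now shows dark right at the mouth (column 363 dropped from 95 to 76). The sensor hangs upright over the beaker, and the beaker and vial are standing. Handing in while holding.

```bash
python3 -c "
from plant import r
print(r.finish_job()); s=r.read_state(); print(s['time'],s['tcp_pos'],s['opening'],s['force'])"
```

```text
the job is handed in; nothing more can be done
None
the job is handed in; nothing more can be done
```

I moved the sensor clip from its bracket to the boom plate, then squeezed the lock button and drew the boom out. I handed the job in after about 11.4 s, still holding the boom with the grip set at 40 N.

- **Clip:** it looked upright on the plate. Its barrel sat at the same height over the plate edge as it had over the bracket edge, within about 1 mm. With the jaws held open I felt 8 N at the predicted height, so it looks fully home.
- **Boom:** the tool travelled 100.3 mm. My first scale reading gave about 99.4 mm while tool travel said 100.0 mm, so I nudged it roughly 0.5 mm. The 100 line then showed right at the tube mouth. The steady 4–6 N spring pull showed the grip was not slipping.
- **Glassware:** the beaker and vial were standing in place in the last picture. I did not look at the flask again at the end, but the arm never went near it.

My first camera estimate of the plate's position was about 5 mm off, and I corrected it from a second look before placing the clip. No reading after hand-in was possible, so the final second of holding is unchecked.

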